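Swap the finished sample rack in the analyser's loading bay

TASK

One of the four racks in the analyser's loading bay has been pushed part-way out because it is finished: draw that one out and stand it upright in the steel tray. Then put the new rack that waits on the bench into the lane you freed, handle towards the open side like the others, and slide it fully home under the hood, level with its neighbours. Keep every rack upright, set them down rather than dropping them, and leave the other racks and the things around as they are.

Things in the scene. Friction and masses are not known exactly. Their poses are not given: they have to be found in the camera images.
- bay: Fixed rack-loading bay: four parallel lanes along its +y, from an open deck into a low hood. Origin on the bench, mid-lanes, on the line of the handles' outer faces when home; z up. Deck top 30 mm above the bench, 212 mm wide, front edge at y = -150 mm. A home rack's origin is at y = +78 mm, 1 mm off the stop wall, handle to -y. The finished one stands 40 to 60 mm further out to -y.
- hood_edge (a point): Middle of the lower front edge of the bay's hood: bay y = +80 mm, 145 mm above the bench. Beyond it (+y) the hood covers all lanes; its top is 175 mm above the bench. A rack is lifted or lowered only when its far end is clear of it; racks pass beneath it with 17 mm to spare.
- rib_noses (a point): On the deck at the line where the pointed noses of the guide ribs begin (bay y = +35 mm). Ribs between and beside the lanes, 14 mm high, leave each lane a channel 28 mm wide from y = +44 mm on. In front of the noses the deck is flat and open.
- lane_1 (a point): Fixed point on the deck in lane_1 of the bay (lane centre, bay x = -69 mm): the handle plate of a rack that is home stands over it.
- lane_2 (a point): Fixed point on the deck in lane_2 of the bay (lane centre, bay x = -23 mm): the handle plate of a rack that is home stands over it.
- lane_3 (a point): Fixed point on the deck in lane_3 of the bay (lane centre, bay x = 23 mm): the handle plate of a rack that is home stands over it.
- lane_4 (a point): Fixed point on the deck in lane_4 of the bay (lane centre, bay x = 69 mm): the handle plate of a rack that is home stands over it.
- rack_1: Grey plastic rack with five capped blood tubes, one rigid piece, 24 mm wide (x), 156 mm long (y), 98 mm high, about 0.15 kg, centre of mass near y = +8 mm. Origin: centre of its underside, z up. Handle plate at its -y end, tubes from y = -26 mm to the +y end. Stands in a bay lane at the start; any of rack_1 to rack_4, in any lane, may be the one pushed out.
- rack_1_handle (a point): On the upright handle plate of rack_1, 78 mm above its underside: a good place to pinch from above, closing along the rack's y. Plate 10 mm thick (y), 24 mm wide, top at 94 mm. Behind it 42 mm are free before the first cap: open no wider than about 45 mm. The rack hangs to one side of it: grip with 40 N or more.
- rack_2: Rack of the same shape, size and frame as rack_1; in another lane of the bay at the start.
- rack_3: Rack of the same shape, size and frame as rack_1; in another lane of the bay at the start.
- rack_4: Rack of the same shape, size and frame as rack_1; in another lane of the bay at the start.
- rack_new: Rack of the same shape, size and frame as rack_1; the new rack, standing alone on the bench at the start, handle roughly towards world -y.
- rack_2_handle (a point): The same grasp point on the handle plate of rack_2.
- rack_3_handle (a point): The same grasp point on the handle plate of rack_3.
- rack_4_handle (a point): The same grasp point on the handle plate of rack_4.
- rack_new_handle (a point): The same grasp point on the handle plate of rack_new.
- tray: Fixed shallow open tray of steel, 140 mm (its x) by 210 mm (its y) outside, walls 4 mm thick and 30 mm high, floor about 4 mm thick; the rack fits along its y. Origin: centre of its underside; z up.
- wash_bottle: Bystander: white plastic bottle 48 mm across, 110 mm high, standing. Origin: centre of its underside.
- slip_box: Bystander: small box of cover slips, 52 x 72 x 34 mm. Origin: centre of its underside.
- pipette: Bystander: hand pipette lying on the bench, about 220 mm long along its x, 24 mm thick. Origin: on the bench under its grip.
Not all that is in view belongs to the job. Leave any green look-alike of the rack_1 alone.

How it is judged (in metres and radians):
On the way, in this order (a step that is already met when the one before it is completed fails the run):
1. the finished rack, and no other, stands upright in the tray, let go, while the other three stay home (((x of rack_1 in the frame of tray between -0.07 and 0.07 m and y of rack_1 in the frame of tray between -0.105 and 0.105 m and z of rack_1 in the frame of tray between 0.0015 and 0.009 m and angle between rack_1's own z axis and vertical below 0.06 rad and (y of rack_2 in the frame of bay above 0.072 m and distance of rack_2 from where it was at the start of the episode below 0.008 m) and (y of rack_3 in the frame of bay above 0.072 m and distance of rack_3 from where it was at the start of the episode below 0.008 m) and (y of rack_4 in the frame of bay above 0.072 m and distance of rack_4 from where it was at the start of the episode below 0.008 m)) or (x of rack_2 in the frame of tray between -0.07 and 0.07 m and y of rack_2 in the frame of tray between -0.105 and 0.105 m and z of rack_2 in the frame of tray between 0.0015 and 0.009 m and angle between rack_2's own z axis and vertical below 0.06 rad and (y of rack_1 in the frame of bay above 0.072 m and distance of rack_1 from where it was at the start of the episode below 0.008 m) and (y of rack_3 in the frame of bay above 0.072 m and distance of rack_3 from where it was at the start of the episode below 0.008 m) and (y of rack_4 in the frame of bay above 0.072 m and distance of rack_4 from where it was at the start of the episode below 0.008 m)) or (x of rack_3 in the frame of tray between -0.07 and 0.07 m and y of rack_3 in the frame of tray between -0.105 and 0.105 m and z of rack_3 in the frame of tray between 0.0015 and 0.009 m and angle between rack_3's own z axis and vertical below 0.06 rad and (y of rack_1 in the frame of bay above 0.072 m and distance of rack_1 from where it was at the start of the episode below 0.008 m) and (y of rack_2 in the frame of bay above 0.072 m and distance of rack_2 from where it was at the start of the episode below 0.008 m) and (y of rack_4 in the frame of bay above 0.072 m and distance of rack_4 from where it was at the start of the episode below 0.008 m)) or (x of rack_4 in the frame of tray between -0.07 and 0.07 m and y of rack_4 in the frame of tray between -0.105 and 0.105 m and z of rack_4 in the frame of tray between 0.0015 and 0.009 m and angle between rack_4's own z axis and vertical below 0.06 rad and (y of rack_1 in the frame of bay above 0.072 m and distance of rack_1 from where it was at the start of the episode below 0.008 m) and (y of rack_2 in the frame of bay above 0.072 m and distance of rack_2 from where it was at the start of the episode below 0.008 m) and (y of rack_3 in the frame of bay above 0.072 m and distance of rack_3 from where it was at the start of the episode below 0.008 m))) and not (contact force between the fingers and tray above 0.5 N) and contact force between the fingers and rack_1 below 0.1 N and contact force between the fingers and rack_2 below 0.1 N and contact force between the fingers and rack_3 below 0.1 N and contact force between the fingers and rack_4 below 0.1 N), for 0.2 s.
2. the new rack is home in the freed lane (x of rack_new in the frame of bay between -0.078 and 0.078 m and y of rack_new in the frame of bay above 0.072 m and y of rack_new_handle in the frame of bay below 0.02 m and z of rack_new in the frame of bay between 0.026 and 0.034 m and angle between rack_new's own z axis and vertical below 0.06 rad), for 0.2 s.
At the end, for the whole second after the job is handed in: The rack that stood out stands flat on the tray's floor, upright within 0.06 rad; the new rack stands on the deck in the freed lane, upright within 0.06 rad and within 6 mm of home; the other three racks are home and within 8 mm of where they were; all are at rest (all of step 2 and ((x of rack_1 in the frame of tray between -0.07 and 0.07 m and y of rack_1 in the frame of tray between -0.105 and 0.105 m and z of rack_1 in the frame of tray between 0.0015 and 0.009 m and angle between rack_1's own z axis and vertical below 0.06 rad and (y of rack_2 in the frame of bay above 0.072 m and distance of rack_2 from where it was at the start of the episode below 0.008 m) and (y of rack_3 in the frame of bay above 0.072 m and distance of rack_3 from where it was at the start of the episode below 0.008 m) and (y of rack_4 in the frame of bay above 0.072 m and distance of rack_4 from where it was at the start of the episode below 0.008 m)) or (x of rack_2 in the frame of tray between -0.07 and 0.07 m and y of rack_2 in the frame of tray between -0.105 and 0.105 m and z of rack_2 in the frame of tray between 0.0015 and 0.009 m and angle between rack_2's own z axis and vertical below 0.06 rad and (y of rack_1 in the frame of bay above 0.072 m and distance of rack_1 from where it was at the start of the episode below 0.008 m) and (y of rack_3 in the frame of bay above 0.072 m and distance of rack_3 from where it was at the start of the episode below 0.008 m) and (y of rack_4 in the frame of bay above 0.072 m and distance of rack_4 from where it was at the start of the episode below 0.008 m)) or (x of rack_3 in the frame of tray between -0.07 and 0.07 m and y of rack_3 in the frame of tray between -0.105 and 0.105 m and z of rack_3 in the frame of tray between 0.0015 and 0.009 m and angle between rack_3's own z axis and vertical below 0.06 rad and (y of rack_1 in the frame of bay above 0.072 m and distance of rack_1 from where it was at the start of the episode below 0.008 m) and (y of rack_2 in the frame of bay above 0.072 m and distance of rack_2 from where it was at the start of the episode below 0.008 m) and (y of rack_4 in the frame of bay above 0.072 m and distance of rack_4 from where it was at the start of the episode below 0.008 m)) or (x of rack_4 in the frame of tray between -0.07 and 0.07 m and y of rack_4 in the frame of tray between -0.105 and 0.105 m and z of rack_4 in the frame of tray between 0.0015 and 0.009 m and angle between rack_4's own z axis and vertical below 0.06 rad and (y of rack_1 in the frame of bay above 0.072 m and distance of rack_1 from where it was at the start of the episode below 0.008 m) and (y of rack_2 in the frame of bay above 0.072 m and distance of rack_2 from where it was at the start of the episode below 0.008 m) and (y of rack_3 in the frame of bay above 0.072 m and distance of rack_3 from where it was at the start of the episode below 0.008 m))) and linear speed of each of rack_1, rack_2, rack_3, rack_4, rack_new below 0.02 m/s); the robot touches nothing.
It fails at once if a rack is tipped more than 0.4 rad from upright (angle between any of rack_1, rack_2, rack_3, rack_4, rack_new's own z axis and vertical above 0.4 rad).
It fails at once if a rack is dropped or thrown: it moves faster than 0.6 m/s while the fingers do not hold it (a fall of about 20 mm) ((linear speed of rack_1 above 0.6 m/s and contact force between the fingers and rack_1 below 0.1 N) or (linear speed of rack_2 above 0.6 m/s and contact force between the fingers and rack_2 below 0.1 N) or (linear speed of rack_3 above 0.6 m/s and contact force between the fingers and rack_3 below 0.1 N) or (linear speed of rack_4 above 0.6 m/s and contact force between the fingers and rack_4 below 0.1 N) or (linear speed of rack_new above 0.6 m/s and contact force between the fingers and rack_new below 0.1 N)).
It fails at once if a bystander object is moved more than 30 mm (distance of any of wash_bottle, slip_box, pipette from where it was at the start of the episode above 0.03 m).
It also fails if it takes over 54 s, if anything falls off the work surface, if the arm or the gripper's body presses on something with over 40 N, if the wrist force passes 120 N, or if a joint passes its speed limit or range.

ROBOT

A 6-joint arm with a two-finger parallel gripper is mounted at the origin on the work surface. World frame = base frame: x ahead of the robot, y to its left, z up, the work surface at z = 0. Lengths are in mm, angles in rad, forces in N, time in s.
With the tool pointing down it reaches from about 350 to 975 mm from the base axis. Payload 17.4 kg.
Tool frame: the origin (TCP) lies at the very end of the fingers, on their centre line; the grasp point (between the pads) lies 19 mm behind it; z points along the fingers, y is the line along which they close (so a half turn about z gives the same grasp; the last joint's range is limited). The gripper opens to 85 mm and grips with 20 to 120 N. Pads are 22 mm wide; open, the fingers measure 114 mm over their backs; the gripper's body (76 mm by 85 mm) begins 54 mm behind the grasp point. The pads swing forward as they close: fully open they stand 13 mm farther back than shut.
Start: joints at [-1.292, 0.116, 1.442, -0, 1.584, -0.038], TCP at [210.272, -641.419, 231.303] pointing down, gripper open.
Joint ranges: [-2.83, 2.83], [-0.83, 2.19], [0.07, 2.5], [-1.14, 4.28], [0.01, 3], [-2.97, 2.97]. Speed limits (rad/s): [1.89, 1.89, 2.22, 3.14, 3.14, 3.14].

INTERFACE

Orientations are given as a 3x3 rotation matrix whose columns are the frame's x, y, z axes.
In Python, from station import * gives the robot as it stands. The module is installed in compiled form; this text tells all that it offers.
- The arm moves only by the tool play_rows, never from a script. Its argument "commands" is a list of rows, each a list of 7 numbers: the turn, a rotation vector about the tool's x, y, z in degrees, then the shift along the tool's x, y, z in m, then the finger opening in m, from 0 to 0.0854. A call has 1 to 5 rows; each row is the pose to reach, as a shift and turn from the pose commanded when the call began, along the tool's axes at that moment; what a row does not reach only later rows make up. A row lasts 1/10 s, in which the tool goes at most 50 mm and 8.59 degrees, less where a joint would pass 70% of its speed; a pose out of reach is approached as far as the arm can. A call with a gripper value outside its range is refused whole. The fingers move at their own pace and stop on an object; "newtons" is the grip in N (left out, the last holds). Time passes only in rows, so rows that repeat a pose let the fingers close. It gives the time, the measured TCP pose, the force, the opening and the grip force at its end, in the units of the state.
- get_obs(): the state, without advancing time (a new reading comes with each control period).
- snapshot(name): name is "scene" or "side" or "wrist"; returns a dict with "pixels" (420x560x3 uint8, red, green, blue), "depth" (420x560 float32, mm along the optical axis (not along the pixel's ray), 0 where there is no reading), "fx", "fy", "cx", "cy" (pixels), "R" (3x3) and "t" (3): a world point X has camera coordinates R X + t; the wrist camera has in their place "mount" (4x4, takes a point from camera to tool coordinates, whose origin is the TCP and whose axes are the flange's). Camera axes: x right, y down, z forward; pixel columns grow to the right and rows downward; lengths in mm; the calibration is good to about 2 mm. A picture is of the moment at which its call begins: read the wrist's pose just before it.
- close_job(): hands the job in; it is judged then, once.
The state is a dict: "clock": time; "joint_positions": joint angles; "joint_vel": joint speeds; "tau": joint torques, N m; "tcp_pos": TCP position; "tcp_rot": TCP orientation; "force": force on the tool from outside, world axes, zero at the start; "wrist_torque": the same for the moment, N m; "grip_width": opening from 0.0 (shut) to 1.0 (fully open); "grip_force": force on a finger pad.
Only numpy, scipy, OpenCV 4.12 (cv2) and the standard library are available. Lean on these libraries where they do the work, as an engineer would, in place of code of your own. Each camera call takes 0.05 s, during which the arm holds its last target. There are 200 camera calls.

## Working session

There is one attempt and no reset: what is moved stays moved. The work goes in short steps, Python scripts to look and compute and a tool call to move; the robot and the scene stay as the last step left them, time stands still between calls to the robot, and variables do not carry over. Pictures are saved under pics/ and viewed, at most 13 in all, crops included, and the job is handed in when it is done.

Besides the shell and the picture viewer there is one more tool, called after ">>>" by a JSON object that holds its "op" and its "data". play_rows: Moves the arm, as the interface text tells. Its arguments: {"type":"object","properties":{"commands":{"type":"array"},"newtons":{"type":"number"}},"required":["commands"]}

```bash
mkdir -p pics
cat > h.py <<'E'
from station import *
import numpy as np, cv2
def snap(n,save=None):
    o=get_obs(); s=snapshot(n)
    if n=='wrist':
        M=np.array(s['mount']); Rt=np.array(o['tcp_rot']); p=np.array(o['tcp_pos'])
        Rcw=Rt@M[:3,:3]; t=Rt@M[:3,3]+p
    else:
        R=np.array(s['R']); Rcw=R.T; t=-R.T@np.array(s['t'])
    v,u=np.mgrid[0:420,0:560]; d=s['depth']
    c=np.stack([(u-s['cx'])/s['fx']*d,(v-s['cy'])/s['fy']*d,d],-1)
    W=c@Rcw.T+t; W[d==0]=np.nan
    if save: cv2.imwrite('pics/'+save,s['pixels'][:,:,::-1])
    return s['pixels'],W
E
python3 - <<'E'
from h import *
for n in('scene','side','wrist'):
    p,W=snap(n,n+'0.png'); np.savez('/tmp/'+n+'0.npz',p=p,W=W)
o=get_obs();print(o['tcp_pos'],o['tcp_rot'],o['clock'],o['grip_width'])
a=cv2.imread('pics/scene0.png');b=cv2.imread('pics/side0.png')
cv2.imwrite('pics/both.png',cv2.resize(np.vstack([a,b]),(800,1200))[:1200])
E
```

```text
[ 210.23453483 -641.27806221  230.77271926] [[ 9.50251197e-01  3.11484544e-01 -2.04987761e-04]
 [ 3.11484606e-01 -9.50250849e-01  8.14747391e-04]
 [ 5.89914253e-05 -8.38065215e-04 -9.99999647e-01]] 0.15 0.9992673734400224
```

View pics/scene0.png

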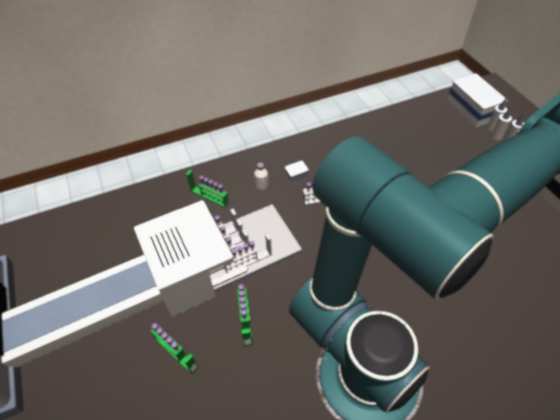

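View pics/side0.png

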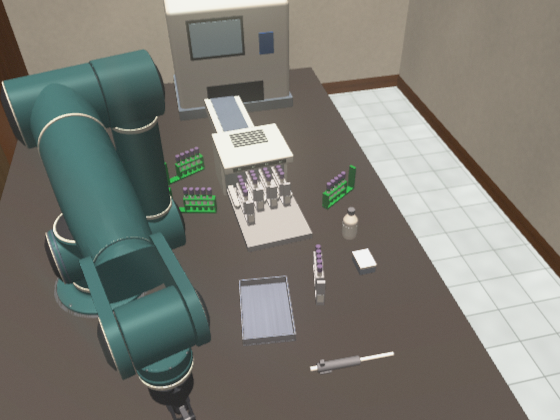

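The side view shows the bay at (255,180) with its open side facing the viewer. The handles are at about (249,210), (261,200), (273,197) and (287,193). The lone grey rack is at (319,275), the tray at (266,310), the pipette at (350,362), the bottle at (350,225) and the slip box at (364,260).

Rack candidates:
- Four grey racks in the bay. The leftmost one, at (249,210), seems to be pushed out.
- The grey rack at (319,275), which is rack_new.
- Green look-alikes at (190,165), (200,200) and (340,188), which I leave alone.

I'll check the choice in a close crop.

Run:
```python
from h import *
z=np.load('/tmp/side0.npz');p,W=z['p'],z['W']
cv2.imwrite('pics/crop1.png',cv2.resize(p[120:350,190:390,::-1],(700,600*805//805),interpolation=cv2.INTER_CUBIC)[:600])
for u,v in[(249,210),(262,203),(273,197),(287,193),(319,275),(319,293),(266,310),(242,282),(292,282),(243,340),(294,335),(240,241),(308,236),(310,232),(340,362),(350,225),(364,260),(214,150),(290,160)]:
    print(u,v,np.round(W[v,u]))
# deck fit: points z 25..35
m=(abs(W[...,2]-30)<4); m[:,:220]=0;m[:185]=0; m[255:]=0;m[:,315:]=0
q=W[m][:,:2].astype(np.float32); print(len(q),cv2.minAreaRect(q))
# front edge direction: lower left / tray rim
m=(abs(W[...,2]-29)<4); m[:270]=0;m[:,:230]=0;m[350:]=0;m[:,300:]=0
q=W[m][:,:2].astype(np.float32); print(len(q),cv2.minAreaRect(q))
# hood top
m=(abs(W[...,2]-175)<4); q=W[m][:,:2].astype(np.float32); print(len(q),cv2.minAreaRect(q))
# new rack
m=(W[...,2]>20)&(W[...,2]<110); m[:240]=0;m[305:]=0;m[:,:308]=0;m[:,332:]=0
q=W[m][:,:2].astype(np.float32); print(len(q),cv2.minAreaRect(q)); 
m2=W[m]; 
h=m2[(m2[:,2]>60)]; print(h.min(0),h.max(0))
```

```text
249 210 [459.  95.  98.]
262 203 [512. 156.  68.]
273 197 [549. 154.  87.]
287 193 [597. 162.  88.]
319 275 [ 607. -194.   64.]
319 293 [ 590. -253.   58.]
266 310 [ 444. -235.    6.]
242 282 [ 395. -125.   16.]
292 282 [ 539. -147.    2.]
243 340 [ 363. -334.   25.]
294 335 [ 495. -353.   30.]
240 241 [419.  65.   0.]
308 236 [632.  18.  18.]
310 232 [nan nan nan]
340 362 [ 589. -455.   23.]
350 225 [758. -12.  64.]
364 260 [ 764. -137.   30.]
214 150 [391. 399. 137.]
290 160 [627. 243. 160.]
1995 ((523.879150390625, 171.4256134033203), (217.4964599609375, 347.0838928222656), 6.511885166168213)
350 ((441.639404296875, -239.56610107421875), (216.17381286621094, 140.2864990234375), 83.61201477050781)
2796 ((834.6859130859375, 1133.20068359375), (2378.233154296875, 1989.7525634765625), 13.168228149414062)
486 ((610.4660034179688, -174.77490234375), (163.18063354492188, 24.083459854125977), 77.75300598144531)
[ 582.3235816  -256.04655796   60.07607131] [ 637.52231287 -102.19741685  103.49740084]
```

View pics/crop1.png

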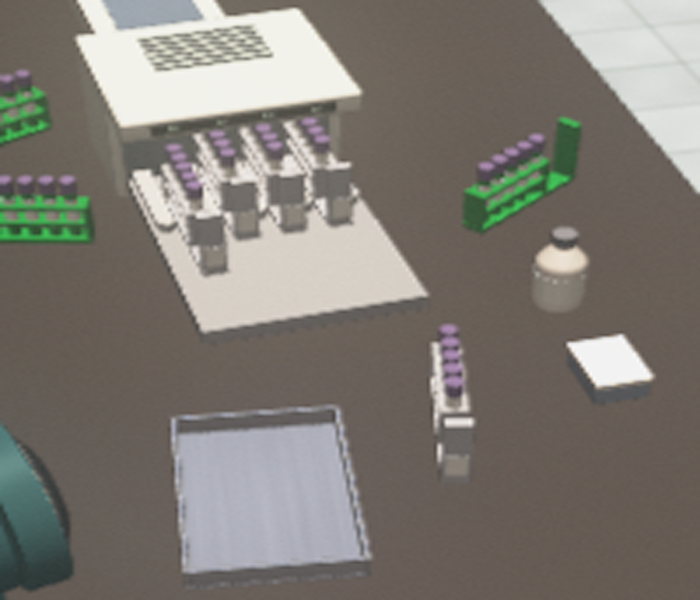

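The crop confirms it. The leftmost rack, with its handle at about (208,230) in the crop, stands out towards the open side while the other three are level. That means lane 1 is the finished one. The lone grey rack at (455,430) is rack_new, and the green ones are decoys. Next is a pose above the bay for a close look.

```bash
cat >> h.py <<'E'
def row(tx,ty,tz,yaw):
    """row for world TCP target, tool x at yaw deg, tool down"""
    o=get_obs();R=np.array(o['tcp_rot']);p=np.array(o['tcp_pos'])
    c,s=np.cos(np.radians(yaw)),np.sin(np.radians(yaw))
    T=np.array([[c,s,0],[s,-c,0],[0,0,-1]])
    r=np.degrees(cv2.Rodrigues(R.T@T)[0].ravel()); d=R.T@(np.array([tx,ty,tz])-p)/1000
    print('at',np.round(p,1),'row',np.round(r,2),np.round(d,4), 'clk',o['clock'])
    return r,d
E
python3 - <<'E'
from h import *
row(450,-20,330,6.5)
s=snapshot('wrist');print(np.round(s['mount'],3),s['fx'])
E
```

```text
at [ 210.2 -641.3  230.8] row [-0.05  0.   11.65] [ 0.4214 -0.5158 -0.0988] clk 0.15
[[-0.00000e+00 -9.46000e-01 -3.25000e-01  8.39300e+01]
 [ 1.00000e+00 -0.00000e+00  0.00000e+00 -2.96000e-01]
 [-1.00000e-03 -3.25000e-01  9.46000e-01 -1.42194e+02]
 [ 0.00000e+00  0.00000e+00  0.00000e+00  1.00000e+00]] 334.5519208835379
```

>>> {"op": "play_rows", "data": {"commands": [[0, 0, 6, 0.03, -0.03, -0.03, 0.085], [0, 0, 11.65, 0.06, -0.07, -0.06, 0.085], [0, 0, 11.65, 0.1, -0.11, -0.09, 0.085], [0, 0, 11.65, 0.13, -0.15, -0.1, 0.085], [0, 0, 11.65, 0.16, -0.19, -0.1, 0.085]]}}

```text
clock: 0.7
tcp_pos: [295.7, -431.8, 330.7]
tcp_rot: [[0.994, 0.113, 0.001], [0.113, -0.994, -0.002], [0.001, 0.002, -1.0]]
force: [1.0, 0.4, 0.4]
grip_width: 1.0
grip_force: 0.0
```

```bash
python3 -c "
from h import *
row(450,-20,330,6.5)"
```

```text
at [ 295.7 -431.8  330.7] row [ 0.1  -0.05 -0.03] [ 1.997e-01 -3.918e-01  2.000e-04] clk 0.7
```

>>> {"op": "play_rows", "data": {"commands": [[0, 0, 0, 0.02, -0.045, 0, 0.045], [0, 0, 0, 0.04, -0.09, 0, 0.045], [0, 0, 0, 0.06, -0.135, 0, 0.045], [0, 0, 0, 0.08, -0.18, 0, 0.045], [0, 0, 0, 0.1, -0.22, 0, 0.045]]}}

```text
clock: 1.2
tcp_pos: [369.7, -201.2, 329.2]
tcp_rot: [[0.994, 0.113, 0.001], [0.113, -0.994, -0.0], [0.001, 0.0, -1.0]]
force: [0.8, -0.1, 0.1]
grip_width: 0.527
grip_force: 0.0
```

>>> {"op": "play_rows", "data": {"commands": [[0, 0, 0, 0.02, -0.045, 0, 0.045], [0, 0, 0, 0.045, -0.09, 0, 0.045], [0, 0, 0, 0.07, -0.135, 0, 0.045], [0, 0, 0, 0.1, -0.17, 0, 0.045], [0, 0, 0, 0.1, -0.17, 0, 0.045]]}}

```text
clock: 1.7
tcp_pos: [451.3, -18.8, 328.4]
tcp_rot: [[0.993, 0.119, -0.001], [0.119, -0.993, 0.001], [-0.001, -0.001, -1.0]]
force: [0.3, 0.4, -0.4]
grip_width: 0.529
grip_force: 0.0
```

Run:
```python
from h import *
p,W=snap('wrist','w1.png'); np.savez('/tmp/w1.npz',p=p,W=W); o=get_obs();print(o['tcp_pos'],o['grip_width'])
```

```text
[450.49430662 -20.81424468 328.51702849] 0.5215265693102166
```

View pics/w1.png

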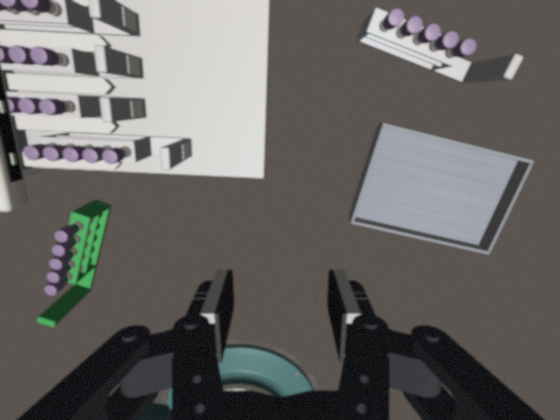

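The wrist view is clear. The finished handle is at (177,152), the three home handles are at (120,108), (110,60) and (127,18), the tray is at (440,187), rack_new's handle is at (513,66), and the green decoy is at (75,260). Next I measure these.

```bash
cat > m.py <<'E'
from h import *
def rect(W,m,lo,hi,tag):
    k=np.zeros(W.shape[:2],bool);u0,u1,v0,v1=m;k[v0:v1,u0:u1]=1
    k&=(W[...,2]>lo)&(W[...,2]<hi); q=W[k]
    print(tag,len(q),[np.round(a,1) for a in cv2.minAreaRect(q[:,:2].astype(np.float32))],'med',np.round(np.median(q,0),1))
    return q
E
python3 - <<'E'
from m import *
z=np.load('/tmp/w1.npz');W=z['W']
rect(W,(155,200,130,175),115,135,'fin plate')
for n,b in(('l2',(85,145,90,128)),('l3',(85,145,40,80)),('l4',(85,145,0,36))): rect(W,b,115,135,n)
q=rect(W,(15,130,140,170),118,140,'fin caps')
q=rect(W,(195,270,5,180),20,36,'deck')
rect(W,(345,540,115,260),22,36,'tray rim')
rect(W,(380,460,150,220),-5,15,'tray floor')
rect(W,(498,530,45,85),85,105,'new plate')
rect(W,(380,482,0,60),90,108,'new caps')
rect(W,(290,330,60,200),-10,10,'bench')
rect(W,(150,168,150,178),100,135,'fin front face')
rect(W,(0,10,120,200),130,190,'hood edge')
E
```

```text
fin plate 268 [array([464.6, 104.2]), array([23.8, 10.5]), np.float64(4.6)] med [465.1 102.7 122.9]
l2 330 [array([506.4, 162.6]), array([23.8, 10.6]), np.float64(3.6)] med [506.7 160.6 122.8]
l3 378 [array([551.9, 165.4]), array([23.4, 10.8]), np.float64(5.4)] med [552.1 163.5 122.8]
l4 275 [array([593.7, 168.3]), array([15.8, 10.5]), np.float64(3.4)] med [593.  166.2 122.7]
fin caps 1259 [array([458. , 198.6]), array([15.2, 95.3]), np.float64(4.0)] med [458.5 197.6 126.8]
deck 12285 [array([532.4,  55.2]), array([203.2,  91.8]), np.float64(4.0)] med [541.2  53.8  29.5]
tray rim 2070 [array([ 442.8, -237.3]), array([211. , 140.4]), np.float64(83.6)] med [ 442.6 -250.9   28.9]
tray floor 5585 [array([ 444., -222.]), array([102.3, 126.2]), np.float64(7.0)] med [ 445.5 -219.7    3.7]
new plate 339 [array([ 596.8, -242.7]), array([10.9, 24.2]), np.float64(78.0)] med [ 596.4 -241.1   92.9]
new caps 1286 [array([ 616.7, -150.2]), array([95.3, 15.9]), np.float64(77.2)] med [ 616.3 -149.1   97.2]
bench 5574 [array([496.4, -55.2]), array([186.2,  57.1]), np.float64(7.4)] med [ 5.023e+02 -5.260e+01 -4.000e-01]
fin front face 148 [array([462.8, 105. ]), array([20.5,  8.3]), np.float64(0.5)] med [463.4 104.5 123.3]
hood edge 797 [array([453.8, 233.9]), array([ 6.3, 70.8]), np.float64(88.9)] med [454.8 234.2 167. ]
```

```bash
python3 -c "
from h import *
row(464.6,104.2,150,4)"
```

```text
at [450.5 -20.8 328.5] row [-0.02  0.06  2.76] [ 0.0289 -0.1224  0.1785] clk 1.75
```

>>> {"op": "play_rows", "data": {"commands": [[0, 0, 1.5, 0.01, -0.035, 0.02, 0.044], [0, 0, 2.8, 0.02, -0.075, 0.05, 0.044], [0, 0, 2.8, 0.029, -0.11, 0.085, 0.044], [0, 0, 2.8, 0.029, -0.1225, 0.13, 0.044], [0, 0, 2.8, 0.029, -0.1225, 0.165, 0.044]]}}

```text
clock: 2.25
tcp_pos: [464.0, 102.4, 161.6]
tcp_rot: [[0.998, 0.066, -0.001], [0.066, -0.998, -0.0], [-0.001, 0.0, -1.0]]
force: [0.2, -0.3, 0.5]
grip_width: 0.511
grip_force: 0.0
```

>>> {"op": "play_rows", "data": {"commands": [[0, 0, 0, 0, 0, 0.01, 0.044], [0, 0, 0, 0, 0, 0.01, 0.044]]}}

```text
clock: 2.45
tcp_pos: [464.5, 101.0, 153.6]
tcp_rot: [[0.998, 0.063, -0.002], [0.063, -0.998, -0.0], [-0.002, 0.0, -1.0]]
force: [0.3, 0.8, 1.1]
grip_width: 0.515
grip_force: 0.0
```

Run:
```python
from m import *
p,W=snap('wrist','w2.png'); row(464.6,104.2,89,4)
k=(W[...,2]>119)&(W[...,2]<126)&(abs(W[...,0]-464)<16)&(abs(W[...,1]-104)<14)
print(k.sum(),cv2.minAreaRect(W[k][:,:2].astype(np.float32)),np.where(k)[1].mean(),np.where(k)[0].mean())
```

```text
at [465.2 101.1 155.3] row [ 0.   -0.04 -0.37] [-0.0004 -0.0031  0.0663] clk 2.5
679 ((464.4603576660156, 104.59675598144531), (24.470518112182617, 9.935449600219727), 3.7804439067840576) 274.19734904270985 254.48306332842415
```

View pics/w2.png

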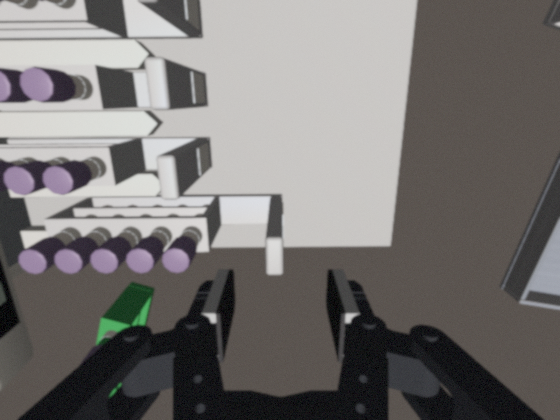

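The view shows the plate at (274,254), between the fingers and about 3 mm to the left of their centre line, and the pads will clear the caps. I'll descend and grip.

>>> {"op": "play_rows", "data": {"commands": [[0, 0, -0.4, 0, -0.0033, 0.015, 0.044], [0, 0, -0.4, 0, -0.0033, 0.035, 0.044], [0, 0, -0.4, 0, -0.0033, 0.055, 0.044], [0, 0, -0.4, 0, -0.0033, 0.066, 0.044], [0, 0, -0.4, 0, -0.0033, 0.066, 0.044]], "newtons": 80}}

```text
clock: 3.0
tcp_pos: [464.4, 105.0, 87.3]
tcp_rot: [[0.997, 0.071, -0.001], [0.071, -0.997, -0.0], [-0.001, 0.0, -1.0]]
force: [0.1, 0.3, 0.8]
grip_width: 0.519
grip_force: 0.0
```

>>> {"op": "play_rows", "data": {"commands": [[0, 0, 0, 0, 0, 0, 0], [0, 0, 0, 0, 0, 0, 0], [0, 0, 0, 0, 0, 0, 0], [0, 0, 0, 0, 0, 0, 0]], "newtons": 80}}

```text
clock: 3.4
tcp_pos: [465.3, 105.3, 89.4]
tcp_rot: [[0.997, 0.072, 0.002], [0.072, -0.997, 0.0], [0.002, -0.0, -1.0]]
force: [0.1, -0.9, 7.4]
grip_width: 0.108
grip_force: 79.1
```

>>> {"op": "play_rows", "data": {"commands": [[0, 0, 0, 0, 0.005, -0.001, 0], [0, 0, 0, 0, 0.02, -0.001, 0], [0, 0, 0, 0, 0.04, -0.001, 0], [0, 0, 0, 0, 0.06, -0.001, 0], [0, 0, 0, 0, 0.08, -0.001, 0]]}}

```text
clock: 3.9
tcp_pos: [470.4, 24.6, 89.4]
tcp_rot: [[0.997, 0.072, 0.0], [0.072, -0.997, 0.0], [0.0, -0.0, -1.0]]
force: [0.3, 1.3, 0.9]
grip_width: 0.102
grip_force: 78.2
```

>>> {"op": "play_rows", "data": {"commands": [[0, 0, 0, 0, 0.01, -0.002, 0], [0, 0, 0, 0, 0.02, -0.01, 0], [0, 0, 0, 0, 0.025, -0.025, 0], [0, 0, 0, 0, 0.03, -0.045, 0], [0, 0, 0, 0, 0.05, -0.06, 0]]}}

```text
clock: 4.4
tcp_pos: [474.2, -23.8, 151.6]
tcp_rot: [[0.997, 0.073, 0.002], [0.073, -0.997, 0.0], [0.002, -0.0, -1.0]]
force: [-0.2, 0.0, -2.0]
grip_width: 0.102
grip_force: 78.1
```

```bash
python3 -c "
from h import *
row(434.7,-309.9,110,-6.4);o=get_obs();print(o['force'],o['grip_force'],o['wrist_torque'],o['grip_width'])"
```

```text
at [474.2 -23.8 151.6] row [-0.02 -0.1  10.6 ] [-0.0604  0.2825  0.0415] clk 4.4
[-0.16569679  0.0290128  -2.02023892] 78.06198120117188 [-0.11648412 -0.02348888  0.02578238] 0.10206510758952449
```

>>> {"op": "play_rows", "data": {"commands": [[0, 0, 1, -0.004, 0.02, 0, 0], [0, 0, 3, -0.013, 0.06, 0, 0], [0, 0, 5, -0.022, 0.105, 0, 0], [0, 0, 7, -0.032, 0.15, 0, 0], [0, 0, 9, -0.042, 0.195, 0, 0]]}}

```text
clock: 4.9
tcp_pos: [445.7, -223.5, 150.7]
tcp_rot: [[0.996, -0.086, 0.001], [-0.086, -0.996, -0.001], [0.002, 0.001, -1.0]]
force: [0.6, 0.5, -2.2]
grip_width: 0.11
grip_force: 78.2
```

>>> {"op": "play_rows", "data": {"commands": [[0, 0, 1.6, -0.002, 0.04, 0, 0], [0, 0, 1.6, -0.003, 0.07, 0, 0], [0, 0, 1.6, -0.003, 0.087, 0.01, 0], [0, 0, 1.6, -0.003, 0.088, 0.03, 0], [0, 0, 1.6, -0.003, 0.088, 0.04, 0]]}}

```text
clock: 5.4
tcp_pos: [435.2, -309.0, 107.6]
tcp_rot: [[0.994, -0.113, -0.001], [-0.113, -0.994, 0.001], [-0.001, -0.001, -1.0]]
force: [0.2, 0.2, -2.3]
grip_width: 0.102
grip_force: 78.2
```

```bash
python3 -c "
from h import *
row(434.7,-309.9,66,-6.4);p,W=snap('side','s2.png');cv2.imwrite('pics/s2c.png',cv2.resize(p[220:380,200:360,::-1],(600,600),interpolation=cv2.INTER_CUBIC))"
```

```text
at [ 435.2 -309.   107.6] row [-0.06  0.08 -0.11] [-0.0003  0.001   0.0416] clk 5.4
```

View pics/s2c.png

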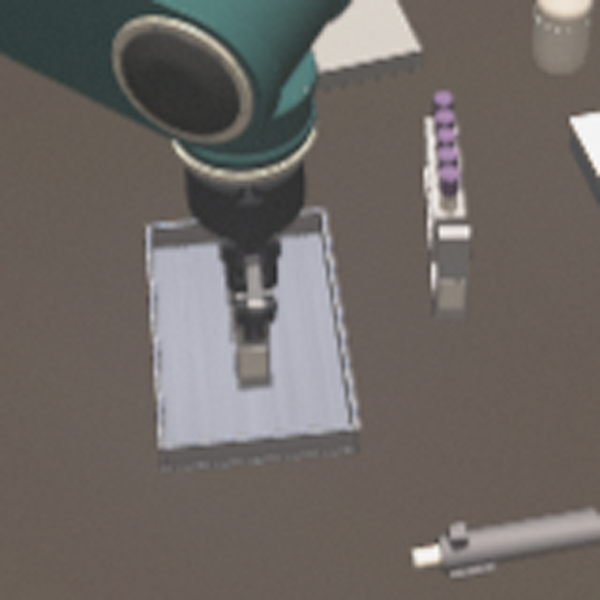

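The rack hangs level above the tray, with its handle at (252,350), well inside the walls. I'll lower it until it touches.

>>> {"op": "play_rows", "data": {"commands": [[0, 0, 0, 0, 0, 0.015, 0], [0, 0, 0, 0, 0, 0.03, 0], [0, 0, 0, 0, 0, 0.038, 0], [0, 0, 0, 0, 0, 0.041, 0], [0, 0, 0, 0, 0, 0.042, 0]]}}

```text
clock: 5.95
tcp_pos: [435.5, -309.3, 66.8]
tcp_rot: [[0.994, -0.113, -0.0], [-0.113, -0.994, 0.0], [-0.0, -0.0, -1.0]]
force: [-0.2, 0.4, -2.2]
grip_width: 0.104
grip_force: 78.1
```

>>> {"op": "play_rows", "data": {"commands": [[0, 0, 0, 0, 0, 0.001, 0], [0, 0, 0, 0, 0, 0.002, 0], [0, 0, 0, 0, 0, 0.002, 0]]}}

```text
clock: 6.25
tcp_pos: [435.5, -309.5, 65.3]
tcp_rot: [[0.994, -0.113, 0.0], [-0.113, -0.994, -0.0], [0.0, 0.0, -1.0]]
force: [0.9, 0.0, -2.3]
grip_width: 0.105
grip_force: 78.1
```

>>> {"op": "play_rows", "data": {"commands": [[0, 0, 0, 0, 0, 0.001, 0], [0, 0, 0, 0, 0, 0.002, 0], [0, 0, 0, 0, 0, 0.002, 0]]}}

```text
clock: 6.55
tcp_pos: [435.6, -309.6, 63.4]
tcp_rot: [[0.994, -0.113, 0.001], [-0.113, -0.994, -0.0], [0.001, 0.0, -1.0]]
force: [-0.6, -0.7, 2.5]
grip_width: 0.104
grip_force: 78.7
```

```bash
python3 -c "
from h import *
row(434.7,-309.9,62,-6.4);o=get_obs();print(o['force'],o['wrist_torque'])"
```

```text
at [ 435.6 -309.6   63.4] row [ 0.02 -0.03 -0.1 ] [-0.0009  0.0004  0.0014] clk 6.55
[-0.58482185 -0.69932242  2.50277618] [-0.00305916  0.03476433 -0.00662802]
```

Contact shows, so I'll release and rise.

>>> {"op": "play_rows", "data": {"commands": [[0, 0, 0, 0, 0, 0, 0.044], [0, 0, 0, 0, 0, 0, 0.044], [0, 0, 0, 0, 0, 0, 0.044], [0, 0, 0, 0, 0, 0, 0.044]]}}

```text
clock: 6.95
tcp_pos: [435.4, -309.4, 63.0]
tcp_rot: [[0.994, -0.113, -0.0], [-0.113, -0.994, 0.0], [-0.0, -0.0, -1.0]]
force: [0.1, 0.6, -0.2]
grip_width: 0.515
grip_force: 0.0
```

>>> {"op": "play_rows", "data": {"commands": [[0, 0, 0, 0, 0, -0.015, 0.044], [0, 0, 0, 0, 0, -0.035, 0.044], [0, 0, 0, 0, 0, -0.06, 0.044], [0, 0, 0, 0, 0, -0.09, 0.044], [0, 0, 0, 0, 0, -0.1, 0.044]]}}

```text
clock: 7.45
tcp_pos: [436.2, -310.0, 167.3]
tcp_rot: [[0.994, -0.113, 0.004], [-0.113, -0.994, -0.003], [0.004, 0.002, -1.0]]
force: [-1.1, 0.3, -0.2]
grip_width: 0.509
grip_force: 0.0
```

```bash
python3 -c "
from m import *
p,W=snap('wrist','w3.png')
for n,c,r,lo,hi in(('fin caps',(454,-130),(40,75),96,112),('fin plate',(435,-310),(25,20),92,104),('new plate',(597,-243),(25,20),86,104),('new caps',(617,-150),(40,70),88,108)):
    k=(abs(W[...,0]-c[0])<r[0])&(abs(W[...,1]-c[1])<r[1])&(W[...,2]>lo)&(W[...,2]<hi); q=W[k]; print(n,k.sum(), cv2.minAreaRect(q[:,:2].astype(np.float32)) if len(q) else '',np.median(q,0))
row(596.8,-242.7,130,-12.2)"
```

```text
fin caps 954 ((448.9650573730469, -185.36431884765625), (36.597190856933594, 15.985235214233398), 83.82036590576172) [ 449.68330214 -183.30672395  101.08206921]
fin plate 503 ((435.1534423828125, -309.6876525878906), (9.787835121154785, 23.76746940612793), 83.19983673095703) [ 436.01207186 -309.72258872   97.21266702]
new plate 0  [nan nan nan]
new caps 0  [nan nan nan]
at [ 436.3 -310.   167.4] row [ 0.14 -0.24  5.71] [ 0.1517 -0.0852  0.0378] clk 7.5
  return _methods._mean(a, axis=axis, dtype=dtype,
  ret = um.true_divide(
```

Rack 1 stands upright in the tray: its plate is 97 mm high and its caps 101 mm. Next is the new rack.

>>> {"op": "play_rows", "data": {"commands": [[0, 0, 2, 0.03, -0.017, 0, 0.044], [0, 0, 4, 0.07, -0.04, 0, 0.044], [0, 0, 5.7, 0.11, -0.062, 0, 0.044], [0, 0, 5.7, 0.14, -0.079, 0, 0.044], [0, 0, 5.7, 0.152, -0.085, 0.01, 0.044]]}}

```text
clock: 8.0
tcp_pos: [598.5, -240.7, 152.9]
tcp_rot: [[0.978, -0.209, 0.001], [-0.209, -0.978, 0.0], [0.001, -0.0, -1.0]]
force: [0.4, -0.9, 1.3]
grip_width: 0.518
grip_force: 0.0
```

>>> {"op": "play_rows", "data": {"commands": [[0, 0, 0, 0, 0, 0.015, 0.044], [0, 0, 0, 0, 0, 0.025, 0.044], [0, 0, 0, 0, 0, 0.025, 0.044]]}}

```text
clock: 8.3
tcp_pos: [594.2, -242.4, 125.5]
tcp_rot: [[0.977, -0.212, -0.003], [-0.212, -0.977, 0.001], [-0.003, -0.001, -1.0]]
force: [-0.6, -0.5, 0.5]
grip_width: 0.517
grip_force: 0.0
```

```bash
python3 -c "
from m import *
p,W=snap('wrist','w4.png')
for n,c,r,lo,hi in(('new plate',(597,-243),(25,20),90,100),('new caps',(617,-150),(40,70),92,104)):
    k=(abs(W[...,0]-c[0])<r[0])&(abs(W[...,1]-c[1])<r[1])&(W[...,2]>lo)&(W[...,2]<hi); q=W[k]; print(n,k.sum(), cv2.minAreaRect(q[:,:2].astype(np.float32)) if len(q) else '',np.median(q,0))
row(596.8,-242.7,59,-12.2)"
```

```text
new plate 674 ((597.1060180664062, -243.42709350585938), (9.78627872467041, 24.55153465270996), 77.3242416381836) [ 598.22129407 -243.52473486   93.32540606]
new caps 3354 ((617.0650024414062, -150.8714141845703), (95.35376739501953, 16.462724685668945), 77.6575698852539) [ 618.34426489 -151.11131198   97.1536962 ]
at [ 594.7 -242.6  127. ] row [-0.02  0.1  -0.06] [ 0.0022 -0.0003  0.068 ] clk 8.35
```

View pics/w4.png

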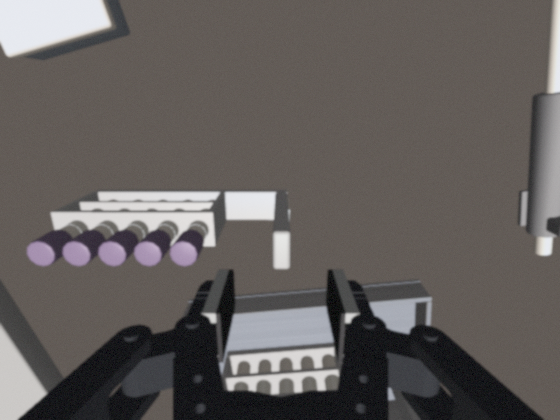

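The view shows the new rack's plate at (281,248), centred between the fingers, with the rack in the tray below and the pipette to the right. I'll descend and grip.

>>> {"op": "play_rows", "data": {"commands": [[0, 0, 0, 0.0022, 0.0003, 0.015, 0.044], [0, 0, 0, 0.0022, 0.0003, 0.035, 0.044], [0, 0, 0, 0.0022, 0.0003, 0.055, 0.044], [0, 0, 0, 0.0022, 0.0003, 0.068, 0.044], [0, 0, 0, 0.0022, 0.0003, 0.068, 0.044]]}}

```text
clock: 8.85
tcp_pos: [597.2, -242.8, 57.9]
tcp_rot: [[0.977, -0.212, -0.002], [-0.212, -0.977, 0.001], [-0.003, -0.001, -1.0]]
force: [-0.2, -0.0, 0.7]
grip_width: 0.514
grip_force: 0.0
```

>>> {"op": "play_rows", "data": {"commands": [[0, 0, 0, 0, 0, 0, 0], [0, 0, 0, 0, 0, 0, 0], [0, 0, 0, 0, 0, 0, 0], [0, 0, 0, 0, 0, 0, 0]], "newtons": 80}}

```text
clock: 9.25
tcp_pos: [598.8, -243.2, 61.4]
tcp_rot: [[0.977, -0.211, 0.002], [-0.211, -0.977, -0.001], [0.002, 0.001, -1.0]]
force: [-0.6, -0.5, 6.2]
grip_width: 0.1
grip_force: 79.0
```

>>> {"op": "play_rows", "data": {"commands": [[0, 0, 0, 0, 0, -0.01, 0], [0, 0, 0, 0, 0, -0.03, 0], [0, 0, 0, 0, 0, -0.05, 0], [0, 0, 0, 0, 0, -0.075, 0], [0, 0, 0, 0, 0, -0.1, 0]]}}

```text
clock: 9.75
tcp_pos: [598.0, -242.8, 161.5]
tcp_rot: [[0.977, -0.211, -0.0], [-0.211, -0.977, 0.0], [-0.0, 0.0, -1.0]]
force: [0.6, 0.1, -1.1]
grip_width: 0.106
grip_force: 78.0
```

```bash
python3 -c "
from h import *
row(473,-20,150,4)"
```

```text
at [ 598.  -242.8  161.5] row [-0.000e+00  1.000e-02 -1.619e+01] [-0.1692 -0.1914  0.0115] clk 9.75
```

>>> {"op": "play_rows", "data": {"commands": [[0, 0, -2, -0.015, -0.015, 0, 0], [0, 0, -5, -0.04, -0.04, 0, 0], [0, 0, -9, -0.07, -0.075, 0, 0], [0, 0, -13, -0.1, -0.11, 0, 0], [0, 0, -16.2, -0.13, -0.145, 0, 0]]}}

```text
clock: 10.25
tcp_pos: [500.6, -72.5, 160.5]
tcp_rot: [[0.997, 0.072, 0.0], [0.072, -0.997, 0.0], [0.0, 0.0, -1.0]]
force: [-0.4, 1.2, -1.1]
grip_width: 0.103
grip_force: 78.1
```

```bash
python3 -c "
from h import *
row(473,-20,130,4)"
```

```text
at [500.6 -72.5 160.5] row [ 0.   -0.02  0.13] [-0.0237 -0.0543  0.0305] clk 10.25
```

>>> {"op": "play_rows", "data": {"commands": [[0, 0, 0.1, -0.012, -0.02, 0.01, 0], [0, 0, 0.1, -0.024, -0.04, 0.02, 0], [0, 0, 0.1, -0.024, -0.054, 0.03, 0], [0, 0, 0.1, -0.024, -0.054, 0.03, 0], [0, 0, 0.1, -0.024, -0.054, 0.03, 0]]}}

```text
clock: 10.75
tcp_pos: [474.5, -21.7, 130.4]
tcp_rot: [[0.998, 0.069, 0.0], [0.069, -0.998, -0.0], [0.0, 0.0, -1.0]]
force: [-0.0, -1.3, -0.7]
grip_width: 0.106
grip_force: 78.1
```

```bash
cat > hold.py <<'E'
from m import *
import sys
p,W=snap('wrist',sys.argv[1]); o=get_obs();t=np.array(o['tcp_pos']);print(t,o['force'],o['tcp_rot'][1][0])
np.savez('/tmp/w.npz',p=p,W=W)
y=np.array([-.0698,.9976]);x=np.array([.9976,.0698]); home=np.array([460.5,159.4])
# held caps: purple, above
B=np.stack([(W[...,:2]-t[:2])@x,(W[...,:2]-t[:2])@y],-1)  # relative to TCP in bay axes
k=(abs(B[...,0])<18)&(B[...,1]>35)&(B[...,1]<165)&(abs(W[...,2]-t[2]-42)<8)
q=B[k]
print('caps rel',k.sum(),cv2.minAreaRect(q.astype(np.float32)))
c=[np.median(W[k&(abs(B[...,1]-b)<6)][:,2]) for b in(55,75,95,115,135)];print('cap z - tcp',np.array(c)-t[2])
L=(W[...,:2]-home)@x; Y=(W[...,:2]-home)@y
for i,l in enumerate((46,92,138)):
    k=(abs(L-l)<16)&(abs(Y)<12)&(abs(W[...,2]-123)<4)
    if k.sum()>20: print('lane',i+2,k.sum(),cv2.minAreaRect(np.stack([L[k],Y[k]],-1).astype(np.float32)))
k=(abs(W[...,2]-44)<3)&(Y>28)&(Y<80)&(L>-40)&(L<35)
print('ribs',k.sum(),[ (np.round(np.percentile(L[k&s],[2,98]),1)) for s in(L<0,L>0) if (k&s).any()])
E
python3 hold.py w5.png
```

```text
[474.6611161  -21.97543199 130.56419099] [ 0.99837886  0.58447835 -1.99122156] 0.06802580978965418
caps rel 3316 ((1.5496644973754883, 72.66450500488281), (20.897493362426758, 75.75968170166016), 1.248294472694397)
cap z - tcp [35.76948047 35.71600782 35.64275941 34.50907764         nan]
ribs 0 []
  return _methods._mean(a, axis=axis, dtype=dtype,
  ret = ret.dtype.type(ret / rcount)
```

View pics/w5.png

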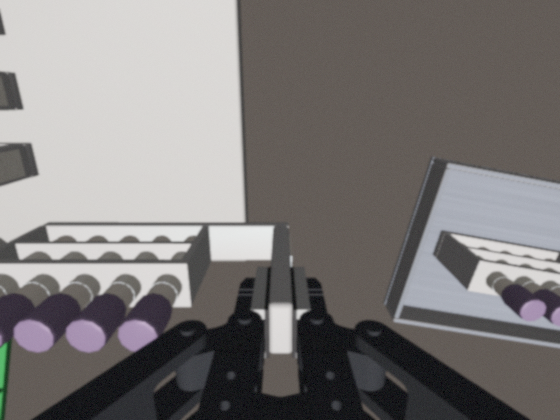

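The view shows the held rack level and aligned: handle at (280,300), caps along (20–150,325), and the tray rack still standing at right. Next I measure the rack's lateral offset in the hand.

Run:
```python
from h import *
W=np.load('/tmp/w.npz')['W'];t=np.array([474.7,-22,130.6])
y=np.array([-.0698,.9976]);x=np.array([.9976,.0698])
B=np.stack([(W[...,:2]-t[:2])@x,(W[...,:2]-t[:2])@y,W[...,2]-t[2]],-1)
for n,y0,y1 in(('c1',38,60),('c2',60,80),('c3',80,98),('plate',-6,6)):
    k=(abs(B[...,0])<20)&(B[...,1]>y0)&(B[...,1]<y1)
    z=np.nanpercentile(B[k][:,2],99); q=B[k&(abs(B[...,2]-z)<1.5)];print(n,z,np.round((q.min(0)+q.max(0))/2,1),np.ptp(q,0))
row(469.2,34.7,100,4)
```

```text
c1 82.04538212324873 [11.7 51.6 81.9] [ 3.54015339 16.49221242  2.66790606]
c2 36.541872049652945 [-1.3 70.  36.2] [15.39975404 19.96888016  2.35059099]
c3 36.41678852195774 [-1.1 89.  36.2] [15.71194787 17.97057261  2.5350318 ]
plate 81.48087177411162 [11.4  0.  81.2] [ 2.79753069 11.95053386  2.46040884]
at [474.7 -22.  130.6] row [ 0.01 -0.02 -0.1 ] [-0.0016 -0.0569  0.0305] clk 10.8
```

>>> {"op": "play_rows", "data": {"commands": [[0, 0, -0.1, -0.001, -0.01, 0.004, 0], [0, 0, -0.1, -0.001, -0.03, 0.01, 0], [0, 0, -0.1, -0.0003, -0.047, 0.02, 0], [0, 0, -0.1, -0.0003, -0.047, 0.032, 0], [0, 0, -0.1, -0.0003, -0.047, 0.036, 0]]}}

```text
clock: 11.3
tcp_pos: [470.1, 25.4, 92.6]
tcp_rot: [[0.998, 0.07, -0.002], [0.07, -0.998, -0.0], [-0.002, 0.0, -1.0]]
force: [-0.0, -0.6, -1.7]
grip_width: 0.101
grip_force: 78.1
```

>>> {"op": "play_rows", "data": {"commands": [[0, 0, 0, 0, 0, 0.001, 0], [0, 0, 0, 0, 0, 0.002, 0], [0, 0, 0, 0, 0, 0.002, 0]]}}

```text
clock: 11.6
tcp_pos: [470.7, 24.9, 92.4]
tcp_rot: [[0.998, 0.069, 0.0], [0.069, -0.998, -0.0], [0.0, 0.0, -1.0]]
force: [-0.1, -0.4, -1.8]
grip_width: 0.108
grip_force: 78.1
```

Run:
```python
from h import *
p,W=snap('wrist','w6.png');o=get_obs();t=np.array(o['tcp_pos']);print(t,o['force'])
y=np.array([-.0698,.9976]);x=np.array([.9976,.0698]);home=np.array([460.5,159.4])
B=np.stack([(W[...,:2]-home)@x,(W[...,:2]-home)@y,W[...,2]],-1)
tb=(t[:2]-home);print('tcp bay',tb@x,tb@y)
for n,y0,y1 in(('c2',55,76),('c3',76,94)):
    k=(abs(B[...,0])<20)&(B[...,1]>tb@y+y0)&(B[...,1]<tb@y+y1)&(B[...,2]<t[2]+45)
    z=np.nanpercentile(B[k][:,2],99); q=B[k&(abs(B[...,2]-z)<1.5)];print(n,z,np.round((q.min(0)+q.max(0))/2,1))
k=(abs(B[...,2]-44)<3)&(B[...,1]>28)&(B[...,1]<90)
for a,b in((-35,-12),(12,34),(34,80)):
    q=B[k&(B[...,0]>a)&(B[...,0]<b)]
    if len(q)>20: print('rib',len(q),np.percentile(q,[2,98],axis=0).round(1))
k=(abs(B[...,2]-123)<4)&(abs(B[...,0]-46)<16)&(abs(B[...,1])<12)
if k.sum()>20: print(cv2.minAreaRect(B[k][:,:2].astype(np.float32)))
row(t[0],t[1],t[2],4)
```

```text
[470.73485123  25.02059907  92.41026022] [ 0.76813153 -0.31645677 -1.91698765]
tcp bay 0.8306054054260258 -134.77128298349626
c2 129.12643664348067 [ -0.3 -69.3 128.8]
c3 129.01515795512466 [ -0.3 -49.8 128.6]
at [470.7  25.   92.4] row [ 0.   -0.03 -0.03] [0. 0. 0.] clk 11.65
```

View pics/w6.png

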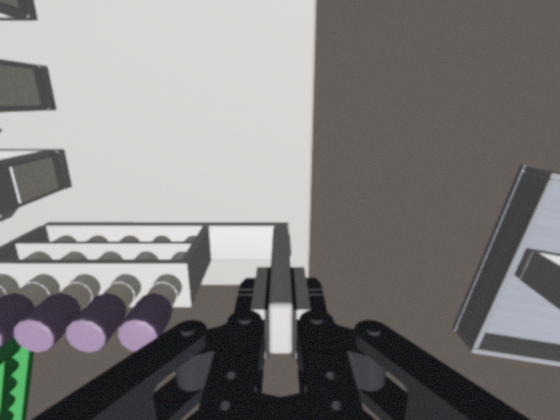

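The view shows the rack just above the deck, centred on the lane to 0.3 mm and parallel to it. I'll slide it in gently.

>>> {"op": "play_rows", "data": {"commands": [[0, 0, 0, 0, -0.008, 0, 0], [0, 0, 0, 0, -0.018, 0, 0], [0, 0, 0, 0, -0.028, 0, 0], [0, 0, 0, 0, -0.038, 0, 0], [0, 0, 0, 0, -0.045, 0, 0]]}}

```text
clock: 12.15
tcp_pos: [467.2, 71.4, 92.0]
tcp_rot: [[0.998, 0.071, -0.0], [0.071, -0.998, 0.0], [-0.0, -0.0, -1.0]]
force: [-0.7, -0.2, -1.2]
grip_width: 0.101
grip_force: 78.3
```

```bash
cat > b.py <<'E'
from h import *
o=get_obs();t=np.array(o['tcp_pos']);b=t[:2]-np.array([460.5,159.4])
print('bay',b@np.array([.9976,.0698]),b@np.array([-.0698,.9976]),t[2],o['force'],o['wrist_torque']); row(t[0],t[1],t[2],4)
E
python3 b.py
```

```text
bay 0.5909369891279111 -88.22112014148506 92.04178610303002 [-0.72318649 -0.19172531 -1.22100278] [-0.09253521 -0.02274674 -0.04088613]
at [467.2  71.4  92. ] row [-0.01  0.    0.05] [0. 0. 0.] clk 12.15
```

No contact forces, and the rack's end is now between the ribs.

>>> {"op": "play_rows", "data": {"commands": [[0, 0, 0, 0.0003, -0.01, 0, 0], [0, 0, 0, 0.0003, -0.02, 0, 0], [0, 0, 0, 0.0003, -0.03, 0, 0], [0, 0, 0, 0.0003, -0.04, 0, 0], [0, 0, 0, 0.0003, -0.045, 0, 0]]}}

```text
clock: 12.65
tcp_pos: [464.5, 116.2, 92.1]
tcp_rot: [[0.998, 0.07, 0.0], [0.07, -0.998, 0.0], [0.0, -0.0, -1.0]]
force: [0.5, -0.1, -1.6]
grip_width: 0.105
grip_force: 78.3
```

```bash
python3 b.py
```

```text
bay 0.9600434326011481 -43.41968452682913 92.0734749474311 [ 0.53006813 -0.1054567  -1.59770444] [-0.1440427   0.00234451  0.02397083]
at [464.5 116.2  92.1] row [-0.01 -0.    0.04] [0. 0. 0.] clk 12.65
```

>>> {"op": "play_rows", "data": {"commands": [[0, 0, 0, 0, -0.01, 0, 0], [0, 0, 0, 0, -0.02, 0, 0], [0, 0, 0, 0, -0.03, 0, 0], [0, 0, 0, 0, -0.037, 0, 0], [0, 0, 0, 0, -0.041, 0, 0]]}}

```text
clock: 13.15
tcp_pos: [461.6, 156.8, 92.0]
tcp_rot: [[0.998, 0.07, -0.0], [0.07, -0.998, 0.0], [-0.0, -0.0, -1.0]]
force: [-0.8, 0.1, -0.9]
grip_width: 0.105
grip_force: 78.3
```

>>> {"op": "play_rows", "data": {"commands": [[0, 0, 0, 0, 0, 0, 0], [0, 0, 0, 0, -0.001, 0.001, 0], [0, 0, 0, 0, -0.002, 0.002, 0], [0, 0, 0, 0, -0.002, 0.002, 0]]}}

```text
clock: 13.55
tcp_pos: [462.3, 157.5, 91.4]
tcp_rot: [[0.998, 0.069, 0.002], [0.069, -0.998, -0.001], [0.002, 0.001, -1.0]]
force: [-1.4, -6.1, 12.3]
grip_width: 0.106
grip_force: 80.4
```

```bash
python3 b.py
python3 - <<'E'
from h import *
p,W=snap('wrist','w7.png')
y=np.array([-.0698,.9976]);x=np.array([.9976,.0698]);home=np.array([460.5,159.4])
B=np.stack([(W[...,:2]-home)@x,(W[...,:2]-home)@y,W[...,2]],-1)
for l in(46,92,138):
    k=(abs(B[...,2]-123)<5)&(abs(B[...,0]-l)<16)&(abs(B[...,1])<14);q=B[k]
    if len(q)>20: print(l,len(q),np.percentile(q,[1,50,99],axis=0).round(1).tolist())
E
```

```text
bay 1.6446845900648308 -2.0407515390935043 91.37376806625383 [-1.38020664 -6.06241168 12.34631412] [-0.89194289  0.44408529  0.19460727]
at [462.3 157.5  91.4] row [ 0.05 -0.1  -0.02] [0. 0. 0.] clk 13.55
46 1837 [[34.8, -4.2, 118.7], [47.4, 0.7, 123.3], [57.9, 5.6, 124.8]]
92 2629 [[80.2, -4.5, 121.0], [92.3, 0.4, 123.3], [103.2, 5.3, 125.0]]
```

View pics/w7.png

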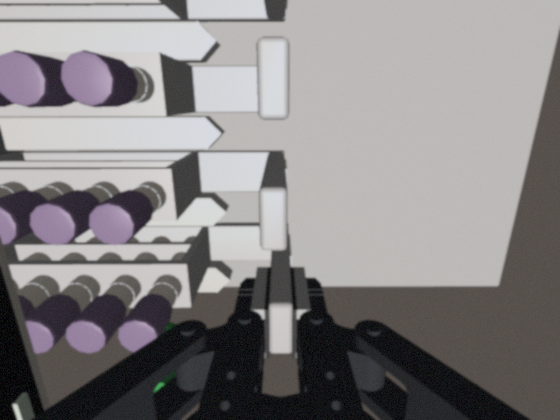

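The new rack is down on the deck (12 N). Its handle at (280,300) is about 2–3 mm short of its neighbours at (273,215) and (272,75). I'll ease the pressure and nudge it home.

>>> {"op": "play_rows", "data": {"commands": [[0, 0, 0, 0, 0, -0.001, 0], [0, 0, 0, 0, -0.001, -0.001, 0], [0, 0, 0, 0, -0.002, -0.001, 0], [0, 0, 0, 0, -0.0025, -0.001, 0], [0, 0, 0, 0, -0.0025, -0.001, 0]]}}

```text
clock: 14.1
tcp_pos: [461.7, 160.5, 91.4]
tcp_rot: [[0.998, 0.07, 0.001], [0.07, -0.998, -0.0], [0.001, 0.0, -1.0]]
force: [0.3, -2.9, 4.2]
grip_width: 0.101
grip_force: 79.4
```

```bash
python3 b.py
```

```text
bay 1.2501680716852313 1.037599495156813 91.39339493049596 [ 0.33767562 -2.92241407  4.23634869] [-0.47504345 -0.02262534 -0.02354103]
at [461.7 160.5  91.4] row [ 0.01 -0.05 -0.01] [0. 0. 0.] clk 14.1
```

Level with its neighbours at y ≈ +1. I'll release, rise and check.

>>> {"op": "play_rows", "data": {"commands": [[0, 0, 0, 0, 0, 0, 0.04], [0, 0, 0, 0, 0, 0, 0.04], [0, 0, 0, 0, 0, 0, 0.04], [0, 0, 0, 0, 0, 0, 0.04]]}}

```text
clock: 14.5
tcp_pos: [461.3, 160.6, 90.9]
tcp_rot: [[0.998, 0.07, -0.0], [0.07, -0.998, 0.0], [-0.0, -0.0, -1.0]]
force: [0.6, -0.4, 0.4]
grip_width: 0.469
grip_force: 0.0
```

>>> {"op": "play_rows", "data": {"commands": [[0, 0, 0, 0, 0, -0.01, 0.04], [0, 0, 0, 0, 0, -0.025, 0.04], [0, 0, 0, 0, 0, -0.045, 0.04], [0, 0, 0, 0, 0, -0.07, 0.04], [0, 0, 0, 0, 0.02, -0.1, 0.04]]}}

```text
clock: 15.0
tcp_pos: [462.4, 141.4, 192.9]
tcp_rot: [[0.997, 0.071, -0.0], [0.071, -0.997, 0.0], [-0.0, -0.0, -1.0]]
force: [-0.8, -0.2, 0.4]
grip_width: 0.469
grip_force: 0.0
```

>>> {"op": "play_rows", "data": {"commands": [[0, 0, 0, 0, 0.02, -0.02, 0.04], [0, 0, 0, 0, 0.05, -0.04, 0.04], [0, 0, 0, 0, 0.08, -0.05, 0.04], [0, 0, 0, 0, 0.1, -0.05, 0.04], [0, 0, 0, 0, 0.1, -0.05, 0.04]]}}

```text
clock: 15.5
tcp_pos: [469.9, 39.0, 243.0]
tcp_rot: [[0.998, 0.067, 0.002], [0.067, -0.998, -0.0], [0.002, 0.0, -1.0]]
force: [-0.5, 1.4, -0.1]
grip_width: 0.467
grip_force: 0.0
```

Run:
```python
from h import *
p,W=snap('wrist','w8.png');o=get_obs();print(o['tcp_pos'],o['clock'],o['force'])
y=np.array([-.0698,.9976]);x=np.array([.9976,.0698]);home=np.array([460.5,159.4])
B=np.stack([(W[...,:2]-home)@x,(W[...,:2]-home)@y,W[...,2]],-1)
for l in(0,46,92,138):
    for n,y0,y1 in(('plate',-14,14),('caps',38,72)):
        k=(B[...,2]>118)&(B[...,2]<132)&(abs(B[...,0]-l)<16)&(B[...,1]>y0)&(B[...,1]<y1);q=B[k]
        if len(q)>20: print(l,n,np.percentile(q,[2,50,98],axis=0).round(1).tolist())
```

```text
[469.83158608  40.01608139 242.46463726] 15.55 [ 0.04589171  0.62860905 -0.25065504]
0 plate [[-11.6, -4.3, 118.6], [0.5, -0.6, 123.0], [11.3, 5.1, 124.6]]
0 caps [[-6.7, 48.1, 118.4], [0.8, 56.4, 126.4], [7.1, 71.7, 128.5]]
46 plate [[34.5, -4.8, 118.4], [46.3, -1.2, 123.1], [57.4, 4.6, 124.7]]
46 caps [[39.2, 47.6, 118.5], [46.4, 56.0, 126.6], [53.0, 71.6, 128.5]]
92 plate [[80.3, -5.2, 118.4], [92.2, -1.4, 123.0], [103.1, 4.5, 124.7]]
92 caps [[84.7, 47.2, 118.5], [91.6, 56.0, 126.7], [98.5, 71.6, 128.7]]
138 plate [[126.0, -5.2, 118.4], [137.4, -1.3, 123.0], [148.6, 4.4, 124.7]]
138 caps [[130.3, 47.2, 118.5], [136.9, 55.2, 126.3], [144.2, 71.0, 128.7]]
```

View pics/w8.png

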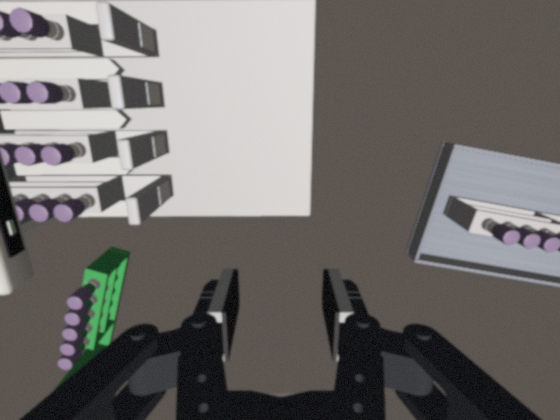

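All four bay racks are level to within 0.5 mm, with handles at about (115,20), (118,92), (130,150) and (140,200). The finished rack stands in the tray at (505,225), and the arm is clear. I'm handing it in.

```bash
python3 -c "
from station import *
print(close_job())"
```

```text
the job is handed in; nothing more can be done
None
```

The finished rack from lane 1 stands upright in the tray, and the new rack is home in lane 1, level with its neighbours to within about 0.5 mm. I handed the job in at about 15.6 s on the robot's clock; the hand-in call returned no verdict.

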